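# Tip the long spreader plate out of its jig

### The arm

A 6-joint arm with a two-finger parallel gripper is mounted at the origin on the work surface. World frame = base frame: x ahead of the robot, y to its left, z up, the work surface at z = 0. Lengths are in m, angles in rad, forces in N, time in s.
With the tool pointing down it reaches from about 0.375 to 0.75 m from the base axis. Payload 9 kg.
Tool frame: the origin (TCP) lies on the mounting face of the last link; the fingertips stand 173 mm ahead of it and the grasp point (between the pads) lies 155 mm ahead of it; z points along the fingers, y is the direction in which the jaws open and shut (so a half turn about z gives the same grasp; the last joint's range is limited). The gripper opens to 85 mm and grips with 20 to 120 N. Pads are 22 mm wide; open, the fingers measure 114 mm over their backs; the gripper's body (76 mm by 85 mm) begins 54 mm behind the grasp point. The pads swing forward as they close: fully open they stand 13 mm farther back than shut.
Start: joints at [-1.478, 0.104, 0.097, 1.564, 0, 1.353], TCP at [0.184, -0.571, 0.405] pointing down, gripper open.
Joint ranges: [-2.99, 2.99], [-0.84, 1.86], [-1.1, 1.16], [-1.84, 2.11], [-1.51, 1.56], [-3.14, 3.14]. Speed limits (rad/s): [2.22, 2.22, 2.57, 3.14, 3.14, 3.14].

### API

Orientations are given as a unit quaternion [x, y, z, w].
In Python, from bench import manip gives the robot as it stands.
- The arm moves only by the tool servo_tool, never from a script. Its arguments are lists of equal length, an entry for each row: "linear": the shift along the tool's x, y, z in m, a list of three; "twist": the turn, a rotation vector about the tool's x, y, z in rad, a list of three; "claw": the opening, from 0 (shut) to 1 (fully open). A call has 1 to 8 rows; each row shifts and turns the commanded pose from where the row before left it, along the tool's axes as they then stand; what a row does not reach is not made up. A row lasts 1/12 s, in which the tool goes at most 41.7 mm and 7.16 degrees, less where a joint would pass 70% of its speed; a pose out of reach is approached as far as the arm can. A call with a gripper value outside its range is refused whole. The fingers move at their own pace and stop on an object; "force" is the grip in N (left out, the last holds). Time passes only in rows, so rows that do not move let the fingers close. It gives the time, the measured TCP pose, the force and the opening at its end, in the units of the state.
- manip.read_state(): the state, without advancing time (a new reading comes with each control period).
- manip.get_image(name): name is "side" or "top" or "wrist"; returns the picture (480x640x3 uint8, red, green, blue); there is no depth.
- manip.camera_params(name): a dict with "intrinsics" (3x3 intrinsics, pixels), "xyz" and "orientation" of the camera in the world; the wrist camera has in their place "tool_from_camera" (4x4, takes a point from camera to tool coordinates, whose origin is the TCP and whose axes are the flange's). Camera axes: x right, y up, looking along -z (the intrinsics and any distortion apply to the point x, -y, -z); pixel columns grow to the right and rows downward; lengths in m; the calibration is good to about 2 mm. The wrist camera is an equidistant fisheye: a pixel r from the principal point sees the ray r / f radians off the axis. A picture is of the moment at which its call begins: read the wrist's pose just before it. camera_params takes no time and is no camera call.
- manip.finish_job(): hands the job in, once; it reports no verdict.
The state is a dict: "clock": time; "joint_pos": joint angles; "qd": joint speeds; "joint_torque": joint torques, N m; "ee_pos": TCP position; "tcp_rot": TCP orientation; "ft_force": force on the tool from outside, world axes, zero at the start; "moment": the same for the moment, N m; "grip_width": finger opening in m.
Only numpy, scipy, OpenCV 4.12 (cv2) and the standard library are available. Lean on these libraries where they do the work, as an engineer would, in place of code of your own. Each camera call takes 0.05 s, during which the arm holds its last target. There are 200 camera calls.

### The job

Two small black jigs on the robot-lab bench each hold a thin aluminium plate lying flush in a nest. Press down on the open end of the longer plate until it is tipped fully up and stays so, then take it by its raised end, lift it out and lay it flat in the grey tray. Leave the shorter plate in the other jig alone.

Things in the scene. Friction and masses are not known exactly. Their poses are not given: they have to be found in the camera images.
- plate_center (a point): Centre (half-way up) of the longer loose aluminium plate, 120 x 50 x 5 mm, 80 g; x along it, y across, z up. It starts level in a fixed black jig (140 x 70 mm, 50 high), top flush with the 8 mm side walls, 2 mm gap each side. The jig's -x end is open; an end wall closes the +x end, where the plate has two dark holes. Once tipped, grip it from above across its width, 42 mm from centre to +x.
- rocker (a joint): Tilt (rad) of the plywood floor under the longer plate, hinged across the jig's middle: 0 level, 0.45 at its stop. Closed fingers pressing the plate down between the side walls 45 mm from its centre to -x (20 mm down for full tilt, about 3 N) raise the +x end 26 mm, clear of the walls. It has no spring and stays where left; a lip at -x keeps the plate from sliding.
- spare_center (a point): Centre of the shorter aluminium plate, 80 x 50 x 5 mm, axes alike, in an identical jig whose plywood rocking floor shows beyond its +x end. To be left alone.
- tray_in (a point): Centre of the inner floor of the fixed grey plastic tray, 182 mm (x) by 132 mm (y) inside, walls 4 mm thick and 15 mm high above the bench; floor 4 mm above the bench. x along its length, z up.
Things that resemble listed ones, but are neither listed nor needed, are in the scene too. Leave any red look-alike of the part that bears plate_center alone.

How it is judged:
By the outcome, as a careful person would: the job done as asked, in the order asked, and still so for the second after the job is handed in, with the robot touching nothing.
It also fails if it takes over 48 s, if anything falls off the work surface, if the arm or the gripper's body presses on something with over 40 N, if the wrist force passes 120 N, or if a joint passes its speed limit or range.

## Working session

There is one attempt and no reset: what is moved stays moved. The work goes in short steps, Python scripts to look and compute and a tool call to move; the robot and the scene stay as the last step left them, time stands still between calls to the robot, and variables do not carry over. Pictures are saved under pics/ and viewed, about 8 in all and at most 12, crops included, and the job is handed in when it is done.

Besides the shell and the picture viewer there is one more tool, called after "Call:" by a JSON object that holds its "api" and its "payload". servo_tool: Moves the arm, as the interface text tells. Its arguments: {"type":"object","properties":{"linear":{"type":"array"},"twist":{"type":"array"},"claw":{"type":"array"},"force":{"type":"number"}},"required":["linear","twist","claw"]}

```bash
mkdir -p pics; ls; python3 - <<'E'
from bench import manip
import cv2
print(manip.read_state())
for n in ("side","top","wrist"):
    print(n,manip.camera_params(n))
for n in ("side","top"):
    cv2.imwrite(f"pics/{n}0.png",manip.get_image(n)[:,:,::-1])
E
```

```text
pics
{'clock': 0.0, 'joint_pos': array([-1.47768714e+00,  1.04702929e-01,  9.64614326e-02,  1.56388225e+00,
        4.06598407e-06,  1.35305907e+00]), 'qd': array([ 9.84820247e-04, -1.10934083e-03, -1.99389025e-03, -1.37229766e-03,
        1.07622265e-03, -5.84429079e-05]), 'joint_torque': array([ 1.42222752e-04, -5.56940746e+01,  5.03641713e+01,  1.74215151e-02,
       -3.37525707e-04, -3.38248736e-07]), 'ee_pos': array([ 0.18349724, -0.57114328,  0.40391573]), 'tcp_rot': array([ 9.87945888e-01,  1.54798199e-01,  4.33607399e-05, -6.62295346e-04]), 'ft_force': array([-0.31232683, -1.08359505, -0.34465613]), 'moment': array([ 0.03992971,  0.01177572, -0.00491139]), 'grip_width': 0.08546639076498269}
side {'intrinsics': array([[467.46436424,   0.        , 317.58852011],
       [  0.        , 467.46436424, 245.72919908],
       [  0.        ,   0.        ,   1.        ]]), 'xyz': array([0.40760082, 0.6658148 , 0.53824168]), 'orientation': array([-0.03450545,  0.45343467,  0.88612961, -0.08933467])}
top {'intrinsics': array([[615.86589342,   0.        , 318.32905689],
       [  0.        , 615.86589342, 241.46344409],
       [  0.        ,   0.        ,   1.        ]]), 'xyz': array([0.42300983, 0.0351738 , 1.05838295]), 'orientation': array([ 0.03670898, -0.04239433, -0.70099425,  0.71095868])}
wrist {'intrinsics': array([[371.64829954,   0.        , 317.93830485],
       [  0.        , 371.64829954, 235.11591381],
       [  0.        ,   0.        ,   1.        ]]), 'tool_from_camera': array([[ 3.37017085e-04,  9.64196136e-01,  2.65189928e-01,
         6.67821539e-02],
       [ 9.99999930e-01, -2.81079319e-04, -2.48883767e-04,
        -9.41908611e-04],
       [-1.65433362e-04,  2.65189993e-01, -9.64196163e-01,
         3.13720290e-02],
       [ 0.00000000e+00,  0.00000000e+00,  0.00000000e+00,
         1.00000000e+00]])}
```

View pics/top0.png

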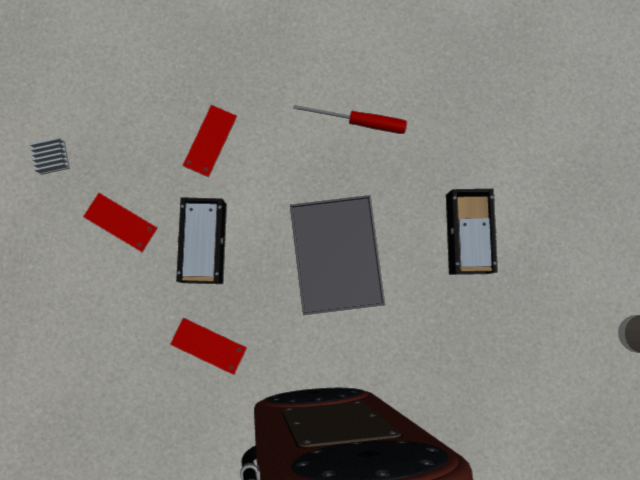

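View pics/side0.png

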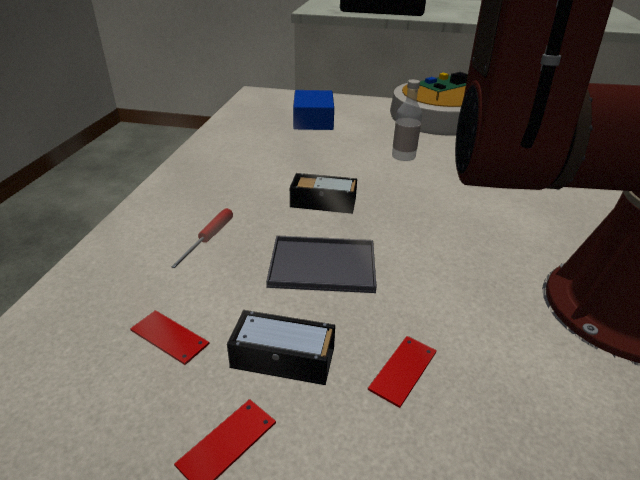

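The top view shows two candidates. The jig at (201,240) holds a plate nearly filling the nest, with holes at the top end. The jig at (472,232) has a shorter plate with plywood showing beyond its hole end. So (201,240) is the longer plate. The red plates are look-alikes. I'll confirm this in a crop.

```bash
cat > h.py <<'E'
from bench import manip
import numpy as np, cv2
from scipy.spatial.transform import Rotation as R
def px2w(name,uv,z):
    p=manip.camera_params(name);K=p['intrinsics'];r=R.from_quat(p['orientation'])
    uv=np.atleast_2d(uv).astype(float)
    d=np.c_[(uv[:,0]-K[0,2])/K[0,0],-(uv[:,1]-K[1,2])/K[1,1],-np.ones(len(uv))]
    d=r.apply(d);c=p['xyz'];return c+d*((z-c[2])/d[:,2])[:,None]
def w2px(name,P):
    p=manip.camera_params(name);K=p['intrinsics']
    q=R.from_quat(p['orientation']).inv().apply(np.atleast_2d(P)-p['xyz'])
    return np.c_[K[0,2]-K[0,0]*q[:,0]/q[:,2],K[1,2]+K[1,1]*q[:,1]/q[:,2]]
def wr_w2px(P,s):
    p=manip.camera_params('wrist');K=p['intrinsics'];T=p['tool_from_camera']
    t=R.from_quat(s['tcp_rot']).inv().apply(np.atleast_2d(P)-s['ee_pos'])
    c=(t-T[:3,3])@T[:3,:3]; v=c*[1,-1,-1]; rho=np.hypot(v[:,0],v[:,1]);th=np.arctan2(rho,v[:,2])
    return np.c_[K[0,2]+K[0,0]*th*v[:,0]/rho,K[1,2]+K[1,1]*th*v[:,1]/rho]
E
python3 - <<'E'
import cv2,numpy as np
im=cv2.imread('pics/top0.png')
a=im[190:290,165:240];b=im[182:282,435:510]
cv2.imwrite('pics/crop.png',cv2.resize(np.hstack([a,b]),None,fx=5,fy=5,interpolation=cv2.INTER_CUBIC))
E
```

```text
(no output)
```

View pics/crop.png

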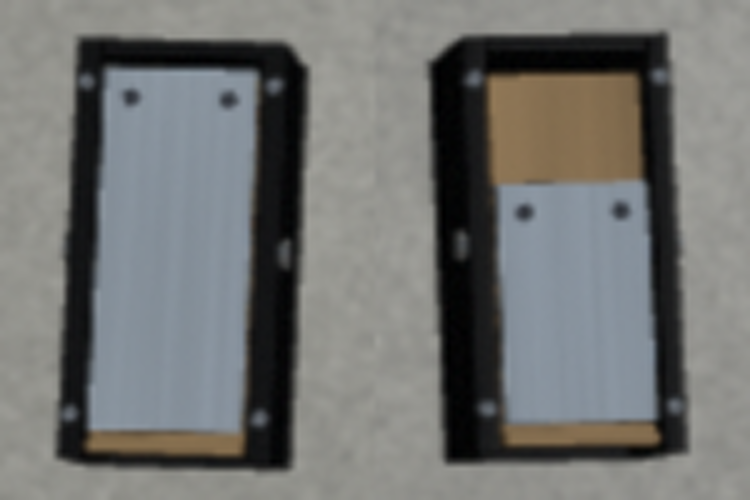

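The crop confirms it: the left jig holds the long plate, with corners at crop pixels (104,68), (259,68), (243,432) and (88,430). Its holes are at the far end, and the open end with a plywood strip is at the near end. The right jig holds the short plate.

```bash
python3 - <<'E'
from h import *
c=np.array([[104,68],[259,68],[243,432],[88,430]])/5+[165-.4,190-.4]
P=px2w('top',c,.05);m=P.mean(0);far=(P[0]+P[1])/2;near=(P[2]+P[3])/2;u=far-near
print(P.round(4),m,np.linalg.norm(u),np.degrees(np.arctan2(u[1],u[0])))
L=P[0]-P[1];print('w',np.linalg.norm(L),np.degrees(np.arctan2(L[1],L[0])))
t=px2w('top',[[291,205.5],[370.5,196],[384,303.5],[304,314]],.015)
print(t.round(4),t.mean(0));
u2=(t[0]+t[1]-t[2]-t[3])/2;print(np.linalg.norm(u2),np.degrees(np.arctan2(u2[1],u2[0])),np.linalg.norm((t[0]-t[1])))
s=manip.read_state();Rm=R.from_quat(s['tcp_rot']);print(Rm.as_matrix().round(3))
ys=Rm.as_matrix()[:,1];yaw=np.arctan2(u[1],u[0])
print('tool x yaw',np.degrees(np.arctan2(*Rm.as_matrix()[[1,0],0])))
uh=u/np.linalg.norm(u)
print('press pt',m-0.045*uh, 'grip flat',m+.042*uh)
cc=px2w('side',[[242,318],[329,325]],.05);print('side far/near?',cc)
E
```

```text
[[0.597  0.2488 0.05  ]
 [0.5977 0.1976 0.05  ]
 [0.4771 0.1989 0.05  ]
 [0.477  0.2495 0.05  ]] [0.5371949  0.22370927 0.05      ] 0.12029354378274902 -0.49025519679674895
w 0.05126514109697183 90.86914256230963
[[ 0.6017  0.0753  0.015 ]
 [ 0.6204 -0.0611  0.015 ]
 [ 0.4366 -0.0847  0.015 ]
 [ 0.4172  0.05    0.015 ]] [ 0.5189825  -0.00511823  0.015     ]
0.18573896611999444 7.556950347915636 0.1376697503432375
[[ 0.952  0.306 -0.   ]
 [ 0.306 -0.952  0.001]
 [ 0.    -0.001 -1.   ]]
tool x yaw 17.803922175822706
press pt [0.49219655 0.22409431 0.05      ] grip flat [0.57919337 0.2233499  0.05      ]
side far/near? [[0.59971091 0.20257144 0.05      ]
 [0.47285461 0.18993812 0.05      ]]
```

```bash
cat >> h.py <<'E'
def plan(goals,rows,Rg):
    """tool-frame rows from the measured pose through goals (positions), turning evenly (geodesic) to Rg"""
    s=manip.read_state();R0=R.from_quat(s['tcp_rot']);p=s['ee_pos'];N=sum(rows)
    w=(R0.inv()*Rg).as_rotvec()/N;W=[]
    for g,n in zip(goals,rows):
        a=p if not W else W[-1]; W+= [a+(np.array(g)-a)*(i+1)/n for i in range(n)]
    c=R0
    for i,q in enumerate(W):
        print(c.inv().apply(q-p).round(3).tolist(),w.round(3).tolist()); p=q;c=c*R.from_rotvec(w)
def tool(yaw,pitch=0): # pitch about tool y
    x=np.array([np.cos(yaw),np.sin(yaw),0]);z=np.array([0,0,-1.]);return R.from_matrix(np.c_[x,np.cross(z,x),z])*R.from_rotvec([0,pitch,0])
E
python3 - <<'E'
from h import *
plan([(.45,-.25,.39),(.492,.224,.30)],[11,13],tool(3.135))
E
```

```text
[0.032, -0.02, 0.001] [0.0, -0.0, -0.118]
[0.034, -0.016, 0.001] [0.0, -0.0, -0.118]
[0.036, -0.012, 0.001] [0.0, -0.0, -0.118]
[0.037, -0.008, 0.001] [0.0, -0.0, -0.118]
[0.038, -0.004, 0.001] [0.0, -0.0, -0.118]
[0.038, 0.001, 0.001] [0.0, -0.0, -0.118]
[0.038, 0.005, 0.001] [0.0, -0.0, -0.118]
[0.037, 0.01, 0.001] [0.0, -0.0, -0.118]
[0.035, 0.014, 0.001] [0.0, -0.0, -0.118]
[0.033, 0.018, 0.001] [0.0, -0.0, -0.118]
[0.031, 0.022, 0.001] [0.0, -0.0, -0.118]
[0.036, 0.004, 0.007] [0.0, -0.0, -0.118]
[0.036, 0.009, 0.007] [0.0, -0.0, -0.118]
[0.034, 0.013, 0.007] [0.0, -0.0, -0.118]
[0.033, 0.017, 0.007] [0.0, -0.0, -0.118]
[0.03, 0.02, 0.007] [0.0, -0.0, -0.118]
[0.028, 0.024, 0.007] [0.0, -0.0, -0.118]
[0.025, 0.027, 0.007] [0.0, -0.0, -0.118]
[0.021, 0.03, 0.007] [0.0, -0.0, -0.118]
[0.018, 0.032, 0.007] [0.0, -0.0, -0.118]
[0.014, 0.034, 0.007] [0.0, -0.0, -0.118]
[0.01, 0.035, 0.007] [0.0, -0.0, -0.118]
[0.006, 0.036, 0.007] [0.0, -0.0, -0.118]
[0.001, 0.037, 0.007] [0.0, -0.0, -0.118]
```

Call:
{"api": "servo_tool", "payload": {"linear": [[0.032, -0.02, 0.001], [0.034, -0.016, 0.001], [0.036, -0.012, 0.001], [0.037, -0.008, 0.001], [0.038, -0.004, 0.001], [0.038, 0.001, 0.001], [0.038, 0.005, 0.001], [0.037, 0.01, 0.001]], "twist": [[0, 0, -0.118], [0, 0, -0.118], [0, 0, -0.118], [0, 0, -0.118], [0, 0, -0.118], [0, 0, -0.118], [0, 0, -0.118], [0, 0, -0.118]], "claw": [0, 0, 0, 0, 0, 0, 0, 0]}}

```text
clock: 0.77
ee_pos: [0.3789, -0.336, 0.3964]
tcp_rot: [0.808, 0.589, 0.0, -0.0]
ft_force: [0.5, 0.2, 0.8]
grip_width: 0.0002
```

Call:
{"api": "servo_tool", "payload": {"linear": [[0.035, 0.014, 0.001], [0.033, 0.018, 0.001], [0.031, 0.022, 0.001], [0.036, 0.004, 0.007], [0.036, 0.009, 0.007], [0.034, 0.013, 0.007], [0.033, 0.017, 0.007], [0.03, 0.02, 0.007]], "twist": [[0, 0, -0.118], [0, 0, -0.118], [0, 0, -0.118], [0, 0, -0.118], [0, 0, -0.118], [0, 0, -0.118], [0, 0, -0.118], [0, 0, -0.118]], "claw": [0, 0, 0, 0, 0, 0, 0, 0]}}

```text
clock: 1.43
ee_pos: [0.4657, -0.0668, 0.3581]
tcp_rot: [0.452, 0.892, -0.0, -0.0]
ft_force: [0.5, 0.1, 0.6]
grip_width: -0.0005
```

Call:
{"api": "servo_tool", "payload": {"linear": [[0.028, 0.024, 0.007], [0.025, 0.027, 0.007], [0.021, 0.03, 0.007], [0.018, 0.032, 0.007], [0.014, 0.034, 0.007], [0.01, 0.035, 0.007], [0.006, 0.036, 0.007], [0.001, 0.037, 0.007]], "twist": [[0, 0, -0.118], [0, 0, -0.118], [0, 0, -0.118], [0, 0, -0.118], [0, 0, -0.118], [0, 0, -0.118], [0, 0, -0.118], [0, 0, -0.118]], "claw": [0, 0, 0, 0, 0, 0, 0, 0]}}

```text
clock: 2.1
ee_pos: [0.4892, 0.226, 0.302]
tcp_rot: [-0.004, 1.0, -0.0, -0.0]
ft_force: [1.0, -0.9, -0.5]
grip_width: -0.0003
```

```bash
python3 - <<'E'
from h import *
s=manip.read_state();im=manip.get_image('wrist')[:,:,::-1].copy()
print(s['joint_pos'].round(2),s['ee_pos'])
c=np.array([.537,.2237,.05]);ds=np.array([[.06,.025,0],[.06,-.025,0],[-.06,-.025,0],[-.06,.025,0],[-.045,0,0]])
for q in wr_w2px(c+ds,s): print(q.round(1));cv2.drawMarker(im,tuple(int(v) for v in q.round()),(0,255,0),0,9)
cv2.imwrite('pics/w1.png',im)
E
```

```text
[ 0.19 -0.08 -0.27  1.38 -0.    0.18] [0.48920286 0.22601955 0.3020399 ]
[346.5 385. ]
[278.9 384.4]
[272.4 226.6]
[353.8 227.2]
[313.  250.2]
```

View pics/w1.png

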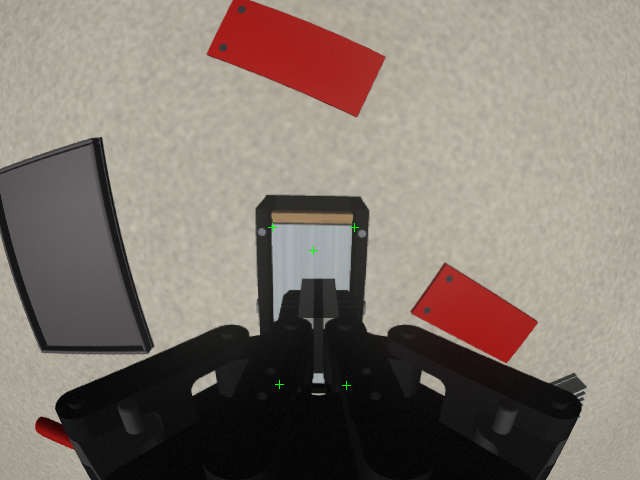

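The wrist view shows the plate's near edge at row 224 and its side edges at columns 272 and 352, within 2–3 mm of the estimate. The jig side walls sit on either side. I'll use plate centre ≈ (0.536, 0.2235) and press at x ≈ 0.491.

Call:
{"api": "servo_tool", "payload": {"linear": [[-0.002, -0.0025, 0.02], [0, 0, 0.02], [0, 0, 0.02], [0, 0, 0.01], [0, 0, 0.003], [0, 0, 0.003], [0, 0, 0.003], [0, 0, 0.003]], "twist": [[0, 0, 0], [0, 0, 0], [0, 0, 0], [0, 0, 0], [0, 0, 0], [0, 0, 0], [0, 0, 0], [0, 0, 0]], "claw": [0, 0, 0, 0, 0, 0, 0, 0]}}

```text
clock: 2.82
ee_pos: [0.4921, 0.2216, 0.2217]
tcp_rot: [-0.0, 1.0, 0.0, 0.001]
ft_force: [-3.2, -0.4, 4.0]
grip_width: 0.0
```

Call:
{"api": "servo_tool", "payload": {"linear": [[0, 0, 0.002], [0, 0, 0.002], [0, 0, 0.002], [0, 0, 0.002], [0, 0, 0]], "twist": [[0, 0, 0], [0, 0, 0], [0, 0, 0], [0, 0, 0], [0, 0, 0]], "claw": [0, 0, 0, 0, 0]}}

```text
clock: 3.23
ee_pos: [0.4919, 0.2216, 0.2125]
tcp_rot: [-0.001, 1.0, 0.0, 0.0]
ft_force: [-1.4, 0.3, 1.3]
grip_width: 0.0
```

Call:
{"api": "servo_tool", "payload": {"linear": [[0, 0.001, 0.001], [0, 0, 0.001], [0, 0, 0.001], [0, 0, 0.001], [0, 0, 0]], "twist": [[0, 0, 0], [0, 0, 0], [0, 0, 0], [0, 0, 0], [0, 0, 0]], "claw": [0, 0, 0, 0, 0]}}

```text
clock: 3.65
ee_pos: [0.4918, 0.2226, 0.2086]
tcp_rot: [-0.001, 1.0, 0.0, 0.0]
ft_force: [0.5, -1.2, 2.8]
grip_width: -0.0
```

Call:
{"api": "servo_tool", "payload": {"linear": [[0, 0, 0.001], [0, 0, 0.001], [0, 0, 0]], "twist": [[0, 0, 0], [0, 0, 0], [0, 0, 0]], "claw": [0, 0, 0]}}

```text
clock: 3.9
ee_pos: [0.4917, 0.2227, 0.2065]
tcp_rot: [-0.001, 1.0, 0.0, -0.0]
ft_force: [0.9, 0.9, 2.9]
grip_width: -0.0004
```

Tip is at 0.0335 and the force is still about 3 N, so it's not at the stop yet. Continuing.

Call:
{"api": "servo_tool", "payload": {"linear": [[0, 0, 0.001], [0, 0, 0.001], [0, 0, 0]], "twist": [[0, 0, 0], [0, 0, 0], [0, 0, 0]], "claw": [0, 0, 0]}}

```text
clock: 4.15
ee_pos: [0.4918, 0.2227, 0.2059]
tcp_rot: [-0.001, 1.0, 0.0, 0.0]
ft_force: [-5.0, -1.4, 15.0]
grip_width: 0.0
```

Call:
{"api": "servo_tool", "payload": {"linear": [[0, 0, 0.001], [0, 0, 0.001], [0, 0, 0]], "twist": [[0, 0, 0], [0, 0, 0], [0, 0, 0]], "claw": [0, 0, 0]}}

```text
clock: 4.4
ee_pos: [0.4919, 0.2228, 0.2055]
tcp_rot: [-0.001, 1.0, 0.0, 0.001]
ft_force: [-11.6, -3.3, 28.7]
grip_width: 0.0
```

The force rose to 29 N with no further travel, so it's at the stop. Retracting to check.

Call:
{"api": "servo_tool", "payload": {"linear": [[0, 0, -0.004], [0, 0, -0.01], [0, 0, -0.02], [0, 0, -0.03], [0, 0, -0.03], [0, 0, -0.03], [0.03, 0, 0], [0.03, 0, 0]], "twist": [[0, 0, 0], [0, 0, 0], [0, 0, 0], [0, 0, 0], [0, 0, 0], [0, 0, 0], [0, 0, 0], [0, 0, 0]], "claw": [0, 0, 0, 0, 0, 0, 1, 1]}}

```text
clock: 5.07
ee_pos: [0.4322, 0.2225, 0.3287]
tcp_rot: [-0.0, 1.0, 0.0, 0.001]
ft_force: [0.2, 0.2, 0.4]
grip_width: 0.0236
```

```bash
cat > look.py <<'E'
from h import *
im=manip.get_image('side')[:,:,::-1][290:400,210:350]
wi=manip.get_image('top')[:,:,::-1][190:290,165:240]
print(manip.read_state()['ee_pos'])
a=cv2.resize(im,None,fx=3.5,fy=3.5,interpolation=2);b=cv2.resize(wi,None,fx=4,fy=4,interpolation=2)
o=np.zeros((400,a.shape[1]+300,3),np.uint8);o[:385,:490]=a[:385,:490];o[:,490:790]=b
cv2.imwrite('pics/tip.png',o[:, :790])
E
python3 look.py
```

```text
[0.42858467 0.22282963 0.32656945]
```

View pics/tip.png

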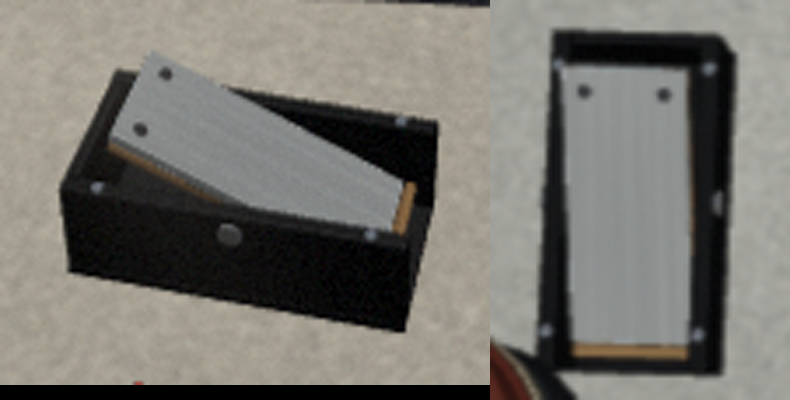

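The plate is tipped fully and stays up: its raised end is at crop pixels (562,66) and (687,68), and the plywood lies directly under it. The pads must stay above the wood. The tip height changes with opening, so I'll calibrate it by a light touch on the wall tops.

```bash
python3 - <<'E'
from h import *
c=np.array([[562-490,66],[687-490,68]])/4+[165-.4,190-.4]
print(px2w('top',c,.075))
s=np.array([[154,50],[110,135]])/3.5+[210-.4,290-.4]
print(px2w('side',s,.075))
# predicted pixels for tipped end
for x in(.583,.586,.589):print(x,w2px('top',[[x,.2485,.075],[x,.1985,.075]]).round(1).tolist())
E
```

```text
[[0.58782856 0.24785919 0.075     ]
 [0.58777302 0.19747165 0.075     ]]
[[0.58268254 0.19562702 0.075     ]
 [0.58502133 0.24502071 0.075     ]]
0.583 [[182.1, 209.0], [213.1, 209.5]]
0.586 [[182.2, 207.2], [213.2, 207.7]]
0.589 [[182.2, 205.4], [213.2, 205.8]]
```

Call:
{"api": "servo_tool", "payload": {"linear": [[-0.035, 0, -0.02], [-0.035, 0.001, 0], [-0.035, 0, 0], [-0.035, 0, 0], [-0.004, 0, 0], [0, 0, 0], [0, 0, 0], [0, 0, 0]], "twist": [[0, 0, 0], [0, 0, 0], [0, 0, 0], [0, 0, 0], [0, 0, 0], [0, 0, 0], [0, 0, 0], [0, 0, 0]], "claw": [0.7, 0.7, 0.7, 0.7, 0.7, 0.7, 0.7, 0.7]}}

```text
clock: 5.83
ee_pos: [0.5749, 0.2239, 0.3469]
tcp_rot: [-0.001, 1.0, -0.0, -0.0]
ft_force: [-0.4, 0.9, 0.5]
grip_width: 0.06
```

Call:
{"api": "servo_tool", "payload": {"linear": [[0, -0.001, 0.03], [0.002, 0, 0.03], [0, 0, 0.03], [0, 0, 0.02], [0, 0, 0.004], [0, 0, 0.002], [0, 0, 0.002], [0, 0, 0]], "twist": [[0, 0, 0], [0, 0, 0], [0, 0, 0], [0, 0, 0], [0, 0, 0], [0, 0, 0], [0, 0, 0], [0, 0, 0]], "claw": [0.7, 0.7, 0.7, 0.7, 0.7, 0.7, 0.7, 0.7]}}

```text
clock: 6.5
ee_pos: [0.5741, 0.2229, 0.2306]
tcp_rot: [-0.001, 1.0, 0.0, 0.001]
ft_force: [0.1, -0.2, 0.1]
grip_width: 0.0598
```

Call:
{"api": "servo_tool", "payload": {"linear": [[0, 0, 0.002], [0, 0, 0.002], [0, 0, 0]], "twist": [[0, 0, 0], [0, 0, 0], [0, 0, 0]], "claw": [0.7, 0.7, 0.7]}}

```text
clock: 6.75
ee_pos: [0.5738, 0.2227, 0.225]
tcp_rot: [-0.001, 1.0, 0.0, 0.0]
ft_force: [-0.8, 0.4, 0.1]
grip_width: 0.0599
```

Call:
{"api": "servo_tool", "payload": {"linear": [[0, 0, 0.002], [0, 0, 0.002], [0, 0, 0]], "twist": [[0, 0, 0], [0, 0, 0], [0, 0, 0]], "claw": [0.7, 0.7, 0.7]}}

```text
clock: 7.0
ee_pos: [0.5736, 0.2226, 0.2201]
tcp_rot: [-0.001, 1.0, -0.0, -0.0]
ft_force: [-1.0, 0.4, -0.8]
grip_width: 0.0597
```

Call:
{"api": "servo_tool", "payload": {"linear": [[0, 0, 0.001], [0, 0, 0.001], [0, 0, 0]], "twist": [[0, 0, 0], [0, 0, 0], [0, 0, 0]], "claw": [0.7, 0.7, 0.7]}}

```text
clock: 7.25
ee_pos: [0.5737, 0.2227, 0.2186]
tcp_rot: [-0.001, 1.0, -0.0, 0.0]
ft_force: [-0.7, -0.5, 0.9]
grip_width: 0.0599
```

Call:
{"api": "servo_tool", "payload": {"linear": [[0, 0, 0.001], [0, 0, 0.001], [0, 0, 0]], "twist": [[0, 0, 0], [0, 0, 0], [0, 0, 0]], "claw": [0.7, 0.7, 0.7]}}

```text
clock: 7.5
ee_pos: [0.5737, 0.2227, 0.2184]
tcp_rot: [-0.001, 1.0, -0.0, 0.0]
ft_force: [-6.8, -2.3, 13.7]
grip_width: 0.0595
```

Contact is at TCP z = 0.2185, so the tip length is 168.5 mm at 60 mm opening and about 170 mm at 50 mm. Next is raising and tilting to match the plate.

```bash
python3 - <<'E'
from h import *
plan([(.5737,.2227,.27),(.4716,.2225,.2695)],[3,5],tool(np.pi,-.45))
E
```

```text
[-0.0, -0.0, -0.017] [-0.0, -0.056, 0.0]
[-0.001, -0.0, -0.017] [-0.0, -0.056, 0.0]
[-0.002, -0.0, -0.017] [-0.0, -0.056, 0.0]
[0.02, -0.0, -0.003] [-0.0, -0.056, 0.0]
[0.02, -0.0, -0.004] [-0.0, -0.056, 0.0]
[0.02, -0.0, -0.006] [-0.0, -0.056, 0.0]
[0.019, -0.0, -0.007] [-0.0, -0.056, 0.0]
[0.019, -0.0, -0.008] [-0.0, -0.056, 0.0]
```

Call:
{"api": "servo_tool", "payload": {"linear": [[0, 0, -0.02], [0, 0, -0.02], [-0.001, 0, -0.014], [0.02, 0, -0.003], [0.02, 0, -0.004], [0.02, 0, -0.006], [0.019, 0, -0.007], [0.019, 0, -0.008]], "twist": [[0, 0, 0], [0, -0.06, 0], [0, -0.06, 0], [0, -0.06, 0], [0, -0.06, 0], [0, -0.07, 0], [0, -0.07, 0], [0, -0.07, 0]], "claw": [0.7, 0.7, 0.7, 0.7, 0.7, 0.7, 0.7, 0.7]}}

```text
clock: 8.17
ee_pos: [0.4707, 0.2226, 0.2739]
tcp_rot: [-0.001, 0.974, 0.0, 0.225]
ft_force: [-0.9, -0.1, 0.4]
grip_width: 0.0595
```

```bash
cat > near.py <<'E'
import sys
from h import *
s=manip.read_state();Rm=R.from_quat(s['tcp_rot']);z=Rm.as_matrix()[:,2]
print(s['ee_pos'].round(4),z.round(3),Rm.as_matrix()[:,0].round(3))
print('to grip, tool axes:',Rm.inv().apply(np.array([.4977,.2225,.2155])-s['ee_pos']).round(4))
E
python3 near.py
```

```text
[0.4707 0.2226 0.2739] [ 0.438  0.001 -0.899] [-0.899 -0.001 -0.438]
to grip, tool axes: [ 0.0014 -0.0001  0.0643]
```

Call:
{"api": "servo_tool", "payload": {"linear": [[0.001, 0, 0.02], [0, 0, 0.02], [0, 0, 0.012], [0, 0, 0.006], [0, 0, 0.003], [0, 0, 0.002], [0, 0, 0], [0, 0, 0]], "twist": [[0, 0, 0], [0, 0, 0], [0, 0, 0], [0, 0, 0], [0, 0, 0], [0, 0, 0], [0, 0, 0], [0, 0, 0]], "claw": [0.7, 0.7, 0.7, 0.7, 0.7, 0.7, 0.7, 0.7]}}

```text
clock: 8.83
ee_pos: [0.4983, 0.2227, 0.2174]
tcp_rot: [-0.001, 0.975, 0.0, 0.223]
ft_force: [-0.7, -0.2, 0.2]
grip_width: 0.0596
```

```bash
python3 near.py; sed -i 's/tip.png/tip2.png/' look.py; python3 look.py
```

```text
[0.4983 0.2227 0.2174] [ 0.435  0.001 -0.9  ] [-0.9   -0.001 -0.435]
to grip, tool axes: [ 0.0013 -0.0002  0.0014]
[0.49825597 0.22268422 0.21743546]
```

View pics/tip2.png

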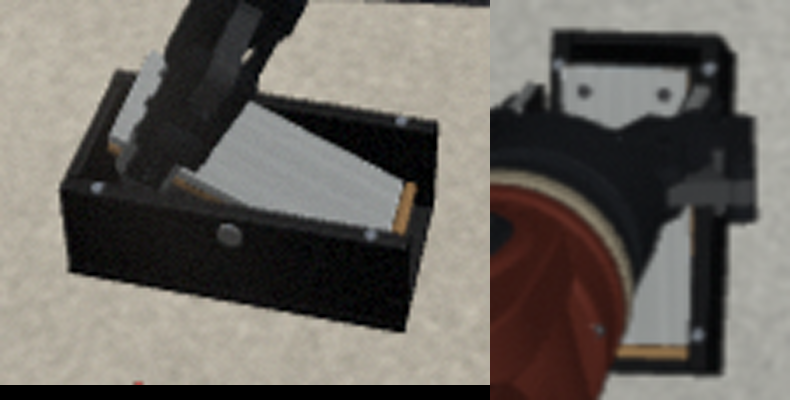

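The near finger stands beside the raised end at crop pixel (150,180), behind the hole and clear of the wall. I'll advance 1 mm and close.

Call:
{"api": "servo_tool", "payload": {"linear": [[0, 0, 0.0015], [0, 0, 0], [0, 0, 0], [0, 0, 0], [0, 0, 0], [0, 0, 0]], "twist": [[0, 0, 0], [0, 0, 0], [0, 0, 0], [0, 0, 0], [0, 0, 0], [0, 0, 0]], "claw": [0.7, 0.5, 0.5, 0.5, 0.5, 0.5], "force": 50}}

```text
clock: 9.43
ee_pos: [0.4989, 0.2226, 0.2158]
tcp_rot: [-0.001, 0.975, 0.0, 0.223]
ft_force: [-1.0, -1.8, 4.2]
grip_width: 0.0483
```

Call:
{"api": "servo_tool", "payload": {"linear": [[0, 0, 0], [0, 0, 0], [0, 0, 0]], "twist": [[0, 0, 0], [0, 0, 0], [0, 0, 0]], "claw": [0.5, 0.5, 0.5]}}

```text
clock: 9.68
ee_pos: [0.4989, 0.2226, 0.2158]
tcp_rot: [-0.001, 0.975, 0.0, 0.223]
ft_force: [-1.8, -2.1, 5.2]
grip_width: 0.0478
```

```bash
sed -i 's/tip2.png/tip3.png/' look.py; python3 look.py; python3 -c "
import cv2;a=cv2.imread('pics/tip3.png')[:,:490]
from bench import manip
w=manip.get_image('wrist')[:,:,::-1][200:460,190:450]
import numpy as np
o=np.zeros((400,880,3),np.uint8);o[:,:490]=a;o[:390,490:]=cv2.resize(w,(390,390));cv2.imwrite('pics/tip4.png',o[:,:790] if 0 else cv2.resize(o,(800,364)))"
```

```text
[0.49887804 0.22257783 0.21576471]
```

View pics/tip4.png

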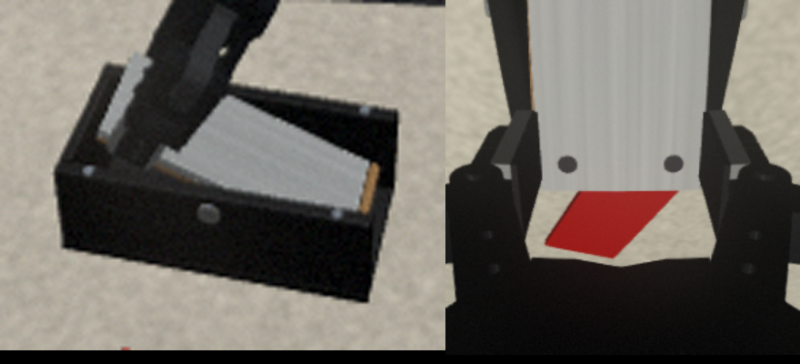

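The pads hold the plate edges at 47.8 mm reading, with the holes at (568,164) and (673,164) in the wrist crop. I'll test with a small lift.

Call:
{"api": "servo_tool", "payload": {"linear": [[0, 0, -0.002], [0, 0, -0.002], [0, 0, -0.002], [0, 0, -0.002], [0, 0, 0]], "twist": [[0, 0, 0], [0, 0, 0], [0, 0, 0], [0, 0, 0], [0, 0, 0]], "claw": [0.5, 0.5, 0.5, 0.5, 0.5]}}

```text
clock: 10.25
ee_pos: [0.4949, 0.2227, 0.2227]
tcp_rot: [-0.001, 0.975, 0.0, 0.223]
ft_force: [-0.2, 0.4, -0.9]
grip_width: 0.048
```

```bash
sed -i 's/tip3.png/tip5.png/' look.py; python3 look.py; python3 -c "
import cv2;a=cv2.imread('pics/tip5.png')[:,:490]
from bench import manip
w=manip.get_image('wrist')[:,:,::-1][200:460,190:450]
import numpy as np
o=np.zeros((400,880,3),np.uint8);o[:,:490]=a;o[:390,490:]=cv2.resize(w,(390,390));cv2.imwrite('pics/tip6.png',cv2.resize(o,(800,364)))"
```

```text
[0.49486772 0.22265168 0.22229399]
```

View pics/tip6.png

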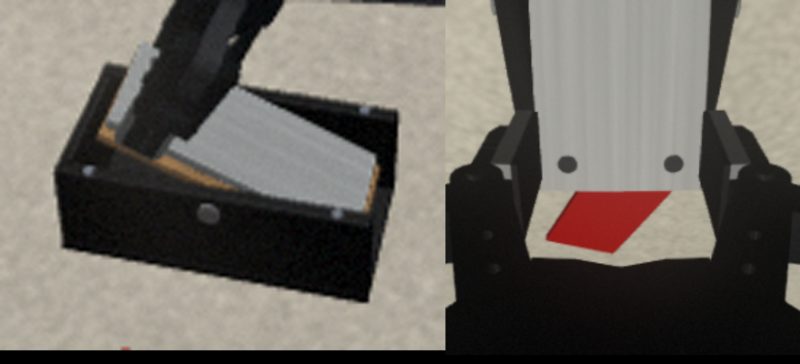

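Success: the plate has lifted clear, parallel to the rocker, which stays up with wood showing at (165,160). Next is lifting straight up and planning the transfer.

Call:
{"api": "servo_tool", "payload": {"linear": [[-0.006, 0, -0.012], [-0.011, 0, -0.022], [-0.011, 0, -0.022], [-0.011, 0, -0.022], [-0.004, 0, -0.009], [0, 0, 0]], "twist": [[0, 0, 0], [0, 0, 0], [0, 0, 0], [0, 0, 0], [0, 0, 0], [0, 0, 0]], "claw": [0.5, 0.5, 0.5, 0.5, 0.5, 0.5], "force": 60}}

```text
clock: 10.9
ee_pos: [0.4969, 0.2228, 0.3225]
tcp_rot: [-0.001, 0.974, 0.001, 0.225]
ft_force: [0.3, 1.0, -0.6]
grip_width: 0.0479
```

```bash
python3 - <<'E'
from h import *
plan([(.5606,.0005,.27)],[16],tool(np.pi+.132))
E
```

```text
[-0.002, -0.014, 0.005] [-0.002, 0.028, -0.008]
[-0.002, -0.014, 0.005] [-0.002, 0.028, -0.008]
[-0.002, -0.014, 0.005] [-0.002, 0.028, -0.008]
[-0.002, -0.014, 0.004] [-0.002, 0.028, -0.008]
[-0.002, -0.014, 0.004] [-0.002, 0.028, -0.008]
[-0.002, -0.014, 0.004] [-0.002, 0.028, -0.008]
[-0.002, -0.014, 0.004] [-0.002, 0.028, -0.008]
[-0.002, -0.014, 0.004] [-0.002, 0.028, -0.008]
[-0.002, -0.014, 0.004] [-0.002, 0.028, -0.008]
[-0.002, -0.014, 0.004] [-0.002, 0.028, -0.008]
[-0.002, -0.014, 0.004] [-0.002, 0.028, -0.008]
[-0.002, -0.014, 0.004] [-0.002, 0.028, -0.008]
[-0.002, -0.014, 0.004] [-0.002, 0.028, -0.008]
[-0.002, -0.014, 0.004] [-0.002, 0.028, -0.008]
[-0.002, -0.014, 0.003] [-0.002, 0.028, -0.008]
[-0.002, -0.014, 0.003] [-0.002, 0.028, -0.008]
```

Call:
{"api": "servo_tool", "payload": {"linear": [[-0.002, -0.014, 0.002], [-0.002, -0.014, 0.003], [-0.002, -0.014, 0.005], [-0.002, -0.014, 0.004], [-0.002, -0.014, 0.004], [-0.002, -0.014, 0.004], [-0.002, -0.014, 0.004], [-0.002, -0.014, 0.004]], "twist": [[-0.002, 0.028, -0.008], [-0.002, 0.028, -0.008], [-0.002, 0.028, -0.008], [-0.002, 0.028, -0.008], [-0.002, 0.028, -0.008], [-0.002, 0.028, -0.008], [-0.002, 0.028, -0.008], [-0.002, 0.028, -0.008]], "claw": [0.5, 0.5, 0.5, 0.5, 0.5, 0.5, 0.5, 0.5]}}

```text
clock: 11.57
ee_pos: [0.524, 0.1107, 0.2949]
tcp_rot: [-0.034, 0.993, 0.001, 0.111]
ft_force: [0.4, 0.1, -0.7]
grip_width: 0.0479
```

Call:
{"api": "servo_tool", "payload": {"linear": [[-0.002, -0.014, 0.004], [-0.002, -0.014, 0.004], [-0.002, -0.014, 0.004], [-0.002, -0.014, 0.004], [-0.002, -0.014, 0.004], [-0.002, -0.014, 0.004], [-0.002, -0.014, 0.003], [-0.002, -0.014, 0.003]], "twist": [[-0.002, 0.028, -0.008], [-0.002, 0.028, -0.008], [-0.002, 0.028, -0.008], [-0.002, 0.028, -0.008], [-0.002, 0.028, -0.008], [-0.002, 0.028, -0.008], [-0.002, 0.028, -0.008], [-0.002, 0.028, -0.008]], "claw": [0.5, 0.5, 0.5, 0.5, 0.5, 0.5, 0.5, 0.5]}}

```text
clock: 12.23
ee_pos: [0.5543, 0.0011, 0.2676]
tcp_rot: [-0.066, 0.998, 0.002, -0.001]
ft_force: [-0.0, -0.2, -0.2]
grip_width: 0.0475
```

```bash
python3 - <<'E'
from h import *
plan([(.5606,.0005,.20)],[1],tool(np.pi+.132))
print(manip.read_state()['ee_pos'])
im=manip.get_image('side')[:,:,::-1][180:330,230:430]
cv2.imwrite('pics/tray.png',cv2.resize(im,None,fx=4,fy=4,interpolation=2))
E
```

```text
[-0.006, -0.002, 0.068] [0.004, -0.003, 0.0]
[0.55433782 0.00107654 0.26761977]
```

View pics/tray.png

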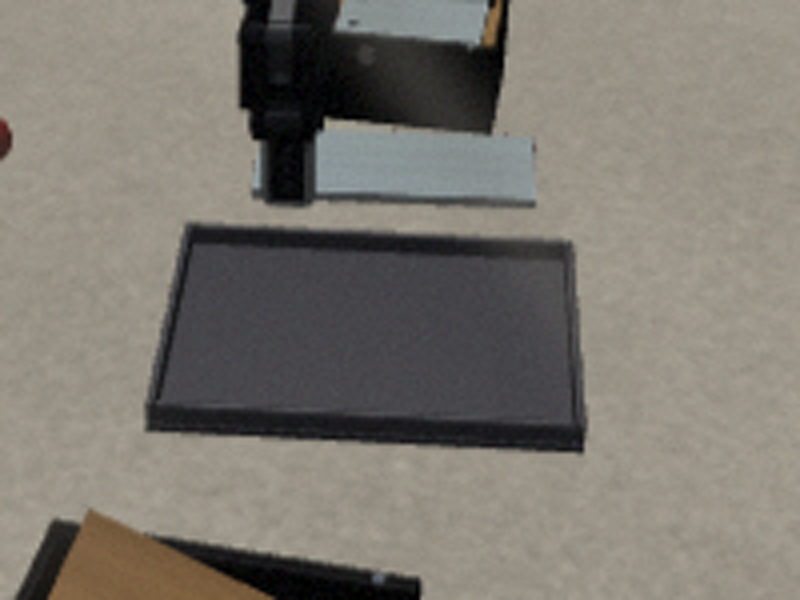

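The plate is held level above the tray, spanning (255–535, 135–205) in the crop, and the long jig's rocker is still up. I'll descend.

Call:
{"api": "servo_tool", "payload": {"linear": [[-0.003, -0.001, 0.01], [-0.003, -0.001, 0.02], [0, 0, 0.02], [0, 0, 0.015], [0, 0, 0.01], [0, 0, 0.005], [0, 0, 0.003], [0, 0, 0]], "twist": [[0.004, -0.003, 0], [0, 0, 0], [0, 0, 0], [0, 0, 0], [0, 0, 0], [0, 0, 0], [0, 0, 0], [0, 0, 0]], "claw": [0.5, 0.5, 0.5, 0.5, 0.5, 0.5, 0.5, 0.5]}}

```text
clock: 12.95
ee_pos: [0.5613, 0.0007, 0.1868]
tcp_rot: [-0.066, 0.998, -0.001, 0.002]
ft_force: [-1.0, 0.6, -0.1]
grip_width: 0.0477
```

Call:
{"api": "servo_tool", "payload": {"linear": [[0, 0, 0.002], [0, 0, 0.002], [0, 0, 0]], "twist": [[0, 0, 0], [0, 0, 0], [0, 0, 0]], "claw": [0.5, 0.5, 0.5]}}

```text
clock: 13.2
ee_pos: [0.5617, 0.0003, 0.1835]
tcp_rot: [-0.066, 0.998, -0.001, 0.003]
ft_force: [-0.4, 0.0, -0.6]
grip_width: 0.0476
```

Call:
{"api": "servo_tool", "payload": {"linear": [[0, 0, 0.002], [0, 0, 0.001], [0, 0, 0.001], [0, 0, 0]], "twist": [[0, 0, 0], [0, 0, 0], [0, 0, 0], [0, 0, 0]], "claw": [0.5, 0.5, 0.5, 0.5]}}

```text
clock: 13.53
ee_pos: [0.5614, 0.0004, 0.179]
tcp_rot: [-0.066, 0.998, -0.001, 0.002]
ft_force: [-1.2, 0.6, -1.5]
grip_width: 0.0481
```

Call:
{"api": "servo_tool", "payload": {"linear": [[0, 0, 0.001], [0, 0, 0.001], [0, 0, 0]], "twist": [[0, 0, 0], [0, 0, 0], [0, 0, 0]], "claw": [0.5, 0.5, 0.5]}}

```text
clock: 13.78
ee_pos: [0.5615, 0.0004, 0.177]
tcp_rot: [-0.066, 0.998, -0.001, 0.002]
ft_force: [0.0, 0.5, -0.7]
grip_width: 0.0477
```

Call:
{"api": "servo_tool", "payload": {"linear": [[0, 0, 0.001], [0, 0, 0], [0, 0, 0]], "twist": [[0, 0, 0], [0, 0, 0], [0, 0, 0]], "claw": [0.5, 0.5, 0.5]}}

```text
clock: 14.03
ee_pos: [0.5615, 0.0004, 0.1762]
tcp_rot: [-0.066, 0.998, -0.001, 0.002]
ft_force: [0.1, -0.3, -0.6]
grip_width: 0.0472
```

Call:
{"api": "servo_tool", "payload": {"linear": [[0, 0, 0.001], [0, 0, 0], [0, 0, 0]], "twist": [[0, 0, 0], [0, 0, 0], [0, 0, 0]], "claw": [0.5, 0.5, 0.5]}}

```text
clock: 14.28
ee_pos: [0.5616, 0.0004, 0.1752]
tcp_rot: [-0.066, 0.998, -0.001, 0.002]
ft_force: [0.5, -0.1, -0.6]
grip_width: 0.0474
```

Call:
{"api": "servo_tool", "payload": {"linear": [[0, 0, 0.001], [0, 0, 0], [0, 0, 0]], "twist": [[0, 0, 0], [0, 0, 0], [0, 0, 0]], "claw": [0.5, 0.5, 0.5]}}

```text
clock: 14.53
ee_pos: [0.5616, 0.0004, 0.1751]
tcp_rot: [-0.066, 0.998, -0.001, 0.002]
ft_force: [-4.1, 0.1, 7.6]
grip_width: 0.0476
```

Call:
{"api": "servo_tool", "payload": {"linear": [[0, 0, 0.0005], [0, 0, 0], [0, 0, 0]], "twist": [[0, 0, 0], [0, 0, 0], [0, 0, 0]], "claw": [0.5, 0.5, 0.5]}}

```text
clock: 14.78
ee_pos: [0.5616, 0.0004, 0.175]
tcp_rot: [-0.066, 0.998, -0.001, 0.002]
ft_force: [-6.2, -0.4, 12.4]
grip_width: 0.0476
```

The plate has touched the tray floor. I'll back off 1 mm, open gently and raise.

Call:
{"api": "servo_tool", "payload": {"linear": [[0, 0, -0.0013], [0, 0, 0], [0, 0, 0], [0, 0, 0], [0, 0, 0], [0, 0, 0]], "twist": [[0, 0, 0], [0, 0, 0], [0, 0, 0], [0, 0, 0], [0, 0, 0], [0, 0, 0]], "claw": [0.5, 0.58, 0.64, 0.75, 0.75, 0.75]}}

```text
clock: 15.28
ee_pos: [0.5615, 0.0004, 0.1749]
tcp_rot: [-0.066, 0.998, -0.001, 0.002]
ft_force: [0.9, 0.3, 1.1]
grip_width: 0.064
```

Call:
{"api": "servo_tool", "payload": {"linear": [[0, 0, -0.005], [0, 0, -0.015], [0, 0, -0.03], [0, 0, -0.04], [0, 0, -0.04], [0.02, 0, -0.03], [0.03, 0, 0], [0, 0, 0]], "twist": [[0, 0, 0], [0, 0, 0], [0, 0, 0], [0, 0, 0], [0, 0, 0], [0, 0, 0], [0, 0, 0], [0, 0, 0]], "claw": [0.75, 0.75, 0.75, 0.75, 0.75, 0.75, 0.75, 0.75]}}

```text
clock: 15.95
ee_pos: [0.5085, -0.006, 0.3369]
tcp_rot: [-0.066, 0.998, -0.001, 0.003]
ft_force: [-0.2, 0.2, -0.4]
grip_width: 0.0639
```

```bash
python3 - <<'E'
from h import *
im=manip.get_image('side')[:,:,::-1][160:400,200:450]
cv2.imwrite('pics/end.png',cv2.resize(im,None,fx=2.5,fy=2.5,interpolation=2))
E
```

```text
(no output)
```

View pics/end.png

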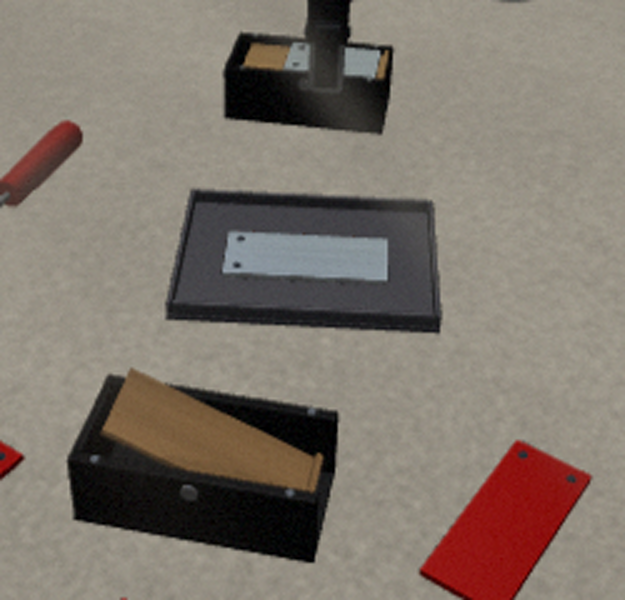

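The plate lies flat and centred in the tray, spanning (222–388, 232–282). The rocker is still up, the short plate is in place, and the gripper is clear. Handing in.

```bash
python3 -c "
from bench import manip
print(manip.finish_job(), manip.read_state()['clock'])"
```

```text
the job is handed in; nothing more can be done
the job is handed in; nothing more can be done
```

The longer plate is lying flat in the middle of the grey tray, and I handed the job in at about 16 s of the 48 s allowed.

- **Tipping:** I pressed the open end with closed fingers until the force jumped to 29 N with almost no further travel. The side view showed the plate fully tipped and staying up.
- **Lifting and placing:** I tilted the tool to match the plate and gripped it by its raised end at 50 N. Then I lifted it clear, levelled it and lowered it until it touched the tray floor, at 12 N, and released it.
- **Last check:** the final side picture shows the plate flat in the tray, the rocker still up, the short plate in its jig and the gripper clear above.
- **What disagreed:** the gripper read about 48 mm on the 50 mm plate, probably finger give from gripping at the pad tips, but the plate did not slip. The camera and contact estimates of positions differed by 2–3 mm, so I set the grip height with a light touch (about 14 N) of the fingertips on the jig's wall tops.

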